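# Tip up and pluck the blue crimp die

## Task

For the next job we need the blue-banded die: press the orange lever of its pocket down until it snaps fully home and the bar stands tipped up, without forcing the lever past its stop. Then pluck the blue die out, and lay it gently, not dropped, flat in the red bin with its blue band upwards. Leave the other two dies down in their pockets and leave the bottle and screwdriver alone.

Things in the scene. Friction and masses are not known exactly. Their poses are not given: they have to be found in the camera images.
- tray: Fixed grey pocket tray, block x = -27 to 148, y = -103 to 103 mm, top 74 mm above the table. Origin: at table height under the levers' hinge line (46 mm up), middle pocket; x points away from the robot along the pockets. Three pockets 22 mm wide at y = +62, 0, -62, each holding a die bar (x = 12 to 132, underside 50 mm up) flush with the top, sides out of reach, on a 12 mm wide see-saw lifter.
- blue_die: Crimp die bar with a blue band on its upper half: plain steel bar 120 mm long (x) x 18 wide (y) x 24 high (z), about 0.3 kg. Origin: centre of its underside. In its pocket x points away from the robot; which pocket varies. With its lever home it slopes 0.45 rad, far (+x) end up, the far half clear above the tray; a low heel stops it sliding back.
- yellow_die: Crimp die bar with a yellow band on its upper half: plain steel bar 120 mm long (x) x 18 wide (y) x 24 high (z), about 0.3 kg. Origin: centre of its underside. Not wanted; must stay in its pocket.
- green_die: Crimp die bar with a green band on its upper half: plain steel bar 120 mm long (x) x 18 wide (y) x 24 high (z), about 0.3 kg. Origin: centre of its underside. Not wanted; must stay in its pocket.
- lever0 (a joint): Hinge angle of the left (tray +y) pocket's lifter, rad: 0 = level, bar down in the pocket; 0.45 = end stop, pad down, bar's far end up. An over-centre spring resists at first (some 12 N at the pad) and lets it fall back if released short of about 0.35; beyond that it snaps home into its end detent and stays.
- lever0_pad (a point): Centre of the top face of the orange press pad (36 x 32 mm) of the left (tray +y) pocket's lever; 75 mm to the robot's side of the hinge line, 54 mm above the table when the lever is level, about 28 mm when it is fully home.
- lever1 (a joint): Hinge angle of the middle pocket's lifter, rad: 0 = level, bar down in the pocket; 0.45 = end stop, pad down, bar's far end up. An over-centre spring resists at first (some 12 N at the pad) and lets it fall back if released short of about 0.35; beyond that it snaps home into its end detent and stays.
- lever1_pad (a point): Centre of the top face of the orange press pad (36 x 32 mm) of the middle pocket's lever; 75 mm to the robot's side of the hinge line, 54 mm above the table when the lever is level, about 28 mm when it is fully home.
- lever2 (a joint): Hinge angle of the right (tray -y) pocket's lifter, rad: 0 = level, bar down in the pocket; 0.45 = end stop, pad down, bar's far end up. An over-centre spring resists at first (some 12 N at the pad) and lets it fall back if released short of about 0.35; beyond that it snaps home into its end detent and stays.
- lever2_pad (a point): Centre of the top face of the orange press pad (36 x 32 mm) of the right (tray -y) pocket's lever; 75 mm to the robot's side of the hinge line, 54 mm above the table when the lever is level, about 28 mm when it is fully home.
- red_bin: Fixed open red bin, outside 200 (x) x 150 (y) x 45 mm high, walls and floor 4 mm (inside 192 x 142 mm). Origin: centre of its underside on the table.
- oil_bottle: Yellow oil bottle with red cap, 48 mm diameter, 120 mm tall, standing loose. Origin: centre of its underside. Bystander.
- screwdriver: Loose screwdriver lying on the bench, about 0.2 m long, along its x. Bystander.
Not all that is in view belongs to the job. Leave any pink or purple look-alike of the blue_die alone.

How it is judged:
By the outcome, as a careful person would: the job done as asked, in the order asked, and still so for the second after the job is handed in, with the robot touching nothing.
It also fails if it takes over 58 s, if anything falls off the work surface, if the arm or the gripper's body presses on something with over 40 N, if the wrist force passes 120 N, or if a joint passes its speed limit or range.

## Robot

A 7-joint arm with a two-finger parallel gripper is mounted at the origin on the work surface. World frame = base frame: x ahead of the robot, y to its left, z up, the work surface at z = 0. Lengths are in m, angles in rad, forces in N, time in s.
With the tool pointing down it reaches from about 0.4 to 0.9 m from the base axis. Payload 5.5 kg.
Tool frame: the origin (TCP) lies at the very end of the fingers, on their centre line; the grasp point (between the pads) lies 19 mm behind it; z points along the fingers, y is the line along which they close (so a half turn about z gives the same grasp; the last joint's range is limited). The gripper opens to 92 mm and grips with 3 to 60 N. Pads are 19 mm wide; open, the fingers measure 130 mm over their backs; the gripper's body (75 mm by 190 mm) begins 47 mm behind the grasp point.
Start: joints at [1.522, 0.501, -0.427, 1.55, 0.221, 1.138, -0.21], TCP at [0.199, -0.619, 0.227] pointing down, gripper open.
Joint ranges: [-2.88, 2.88], [-0.31, 2.03], [-1.54, 1.56], [0.2, 2.42], [-1.41, 4.55], [0.19, 2.02], [-2.57, 2.57]. Speed limits (rad/s): [2.57, 2.57, 3.14, 3.14, 3.14, 3.14, 3.14].

## Interface

Orientations are given as a 3x3 rotation matrix whose columns are the frame's x, y, z axes.
In Python, from plant import state, get_image, camera_model, job_done, silhouettes gives the robot as it stands.
- The arm moves only by the tool play_rows, never from a script. Its argument "plan" is a list of rows, each an object of numbers: "dx", "dy", "dz": the shift along the world's x, y, z scaled (see below); "turn": the turn about the world's z scaled (see below); "grip": the opening, from -1 (shut) to 1 (fully open). In form: [{"dx": .., "dy": .., "dz": .., "turn": .., "grip": ..}, ...]. A call has 1 to 8 rows; each row shifts and turns the commanded pose from where the row before left it; what a row does not reach is not made up. The controller multiplies each number of a shift by 2 cm and each number of a turn by 5 degrees. A row lasts 1/8 s, in which the tool goes at most 62.5 mm and 10.7 degrees, less where a joint would pass 70% of its speed; a pose out of reach is approached as far as the arm can. A call with a number of a shift or a turn outside -1 to 1 is refused whole. A call with a gripper value outside its range is refused whole. The fingers move at their own pace and stop on an object; "grip_force" is the grip in N (left out, the last holds). Time passes only in rows, so rows that do not move let the fingers close. It gives the time, the measured TCP pose, the force, the opening and the grip force at its end, in the units of the state.
- state(): the state, without advancing time (a new reading comes with each control period).
- get_image(name): name is "scene" or "top"; returns (picture, depth): 420x560x3 uint8, red, green, blue; 420x560 float32, m along the optical axis (not along the pixel's ray), 0 where there is no reading.
- camera_model(name): a dict with "mtx" (3x3 intrinsics, pixels), "distortion" ([k1, k2, p1, p2, k3] as OpenCV has them; the pictures are not rectified), "R" (3x3) and "t" (3): a world point X has camera coordinates R X + t. Camera axes: x right, y down, z forward; pixel columns grow to the right and rows downward; lengths in m; the calibration is good to about 2 mm. A picture is of the moment at which its call begins. camera_model takes no time and is no camera call.
- job_done(): hands the job in; it is judged then, once.
Trained networks look in the newest picture that a camera, given by its name, has taken for a name from the list of things; names that differ only in an ending like _2 or _b are one class to them, and where a whole thing is asked for, a point or a joint stands for the part that bears it (a point fixed in the world has none). Each returns a list of dicts, best first, with "score" (0 to 1); they miss things now and then, are a little off and sometimes report something else, mostly with a low value. They report only what shows in the picture. A call takes as long as a camera call. They do not tell look-alikes from the thing itself.
- silhouettes(camera, query): "mask" (420x560 bool, what is visible of it) and "centre" ([column, row] in pixels, amid what is visible of it).
The state is a dict: "clock": time; "q": joint angles; "qd": joint speeds; "joint_efforts": joint torques, N m; "position": TCP position; "orientation": TCP orientation; "force": force on the tool from outside, world axes, zero at the start; "torque": the same for the moment, N m; "gripper_width": finger opening in m; "grasp_force": force on a finger pad.
Only numpy, scipy, OpenCV 4.12 (cv2) and the standard library are available. Lean on these libraries where they do the work, as an engineer would, in place of code of your own. Each camera call takes 0.05 s, during which the arm holds its last target. There are 200 camera calls.

## Working session

There is one attempt and no reset: what is moved stays moved. The work goes in short steps, Python scripts to look and compute and a tool call to move; the robot and the scene stay as the last step left them, time stands still between calls to the robot, and variables do not carry over. Pictures are saved under pics/ and viewed, at most 10 in all, crops included, and the job is handed in when it is done.

Besides the shell and the picture viewer there is one more tool, called after ">>>" by a JSON object that holds its "method" and its "body". play_rows: Moves the arm, as the interface text tells. Its arguments: {"type":"object","properties":{"plan":{"type":"array","items":{"type":"object","properties":{"dx":{"type":"number","minimum":-1,"maximum":1},"dy":{"type":"number","minimum":-1,"maximum":1},"dz":{"type":"number","minimum":-1,"maximum":1},"turn":{"type":"number","minimum":-1,"maximum":1},"grip":{"type":"number"}}}},"grip_force":{"type":"number"}},"required":["plan"]}

```bash
mkdir -p pics; cat > h.py <<'E'
import numpy as np, cv2
from plant import *
def cloud(cam,depth):
    m=camera_model(cam);h,w=depth.shape
    u,v=np.meshgrid(np.arange(w),np.arange(h))
    p=cv2.undistortPoints(np.stack([u,v],-1).reshape(-1,1,2).astype(np.float64),np.array(m['mtx']),np.array(m['distortion'])).reshape(h,w,2)
    c=np.dstack([p[...,0]*depth,p[...,1]*depth,depth])
    X=(c-np.array(m['t']))@np.array(m['R'])
    X[depth==0]=np.nan
    return X
E
python3 - <<'E'
from h import *
ims=[]
for c in ['scene','top']:
    im,d=get_image(c);X=cloud(c,d);np.savez(f'{c}.npz',im=im,X=X);ims.append(im)
    cv2.imwrite(f'pics/{c}0.png',im[...,::-1])
    for n in ['blue_die','yellow_die','green_die','lever0_pad','red_bin','oil_bottle','screwdriver','tray']:
        for r in silhouettes(c,n)[:4]:
            m=r['mask'];P=X[m];P=P[~np.isnan(P[:,0])]
            print(c,n,round(r['score'],2),np.round(r['centre']),m.sum(),np.round(np.median(P,0),3) if len(P) else None, np.round(np.percentile(P,[2,98],axis=0),3).tolist() if len(P) else None)
print(state()['clock'],state()['orientation'])
E
```

```text
scene blue_die 0.81 [173. 326.] 659 [ 0.665 -0.375  0.024] [[0.625, -0.421, 0.0], [0.698, -0.323, 0.029]]
scene blue_die 0.74 [224. 255.] 501 [ 0.616 -0.207  0.075] [[0.558, -0.224, 0.062], [0.67, -0.189, 0.079]]
scene blue_die 0.71 [320. 316.] 489 [ 0.838 -0.12   0.025] [[0.796, -0.163, 0.002], [0.873, -0.069, 0.029]]
scene blue_die 0.62 [187. 187.] 588 [ 0.365 -0.123  0.021] [[0.329, -0.181, -0.001], [0.372, -0.065, 0.028]]
scene yellow_die 0.86 [271. 232.] 467 [ 0.637 -0.085  0.075] [[0.578, -0.102, 0.066], [0.695, -0.063, 0.079]]
scene green_die 0.81 [249. 243.] 466 [ 0.628 -0.146  0.075] [[0.568, -0.163, 0.065], [0.683, -0.128, 0.079]]
scene lever0_pad 0.72 [250. 200.] 306 [ 0.506 -0.059  0.053] [[0.475, -0.077, -0.0], [0.561, -0.028, 0.074]]
scene red_bin 0.56 [330. 143.] 4398 [0.481 0.231 0.01 ] [[0.381, 0.134, 0.002], [0.604, 0.313, 0.049]]
scene oil_bottle 0.74 [359. 240.] 762 [0.77  0.058 0.073] [[0.742, 0.045, 0.001], [0.786, 0.092, 0.122]]
scene oil_bottle 0.43 [277. 234.] 445 [ 0.641 -0.086  0.075] [[0.581, -0.103, 0.066], [0.696, -0.067, 0.079]]
scene screwdriver 0.69 [
[... 992 characters left out ...]
0.138, -0.0], [0.598, 0.31, 0.047]]
top oil_bottle 0.95 [234. 137.] 590 [0.749 0.063 0.079] [[0.735, 0.043, -0.002], [0.78, 0.089, 0.121]]
top screwdriver 0.68 [135. 151.] 586 [0.727 0.292 0.022] [[0.638, 0.282, -0.001], [0.783, 0.309, 0.028]]
top tray 0.7 [326. 211.] 7643 [ 0.588 -0.135  0.073] [[0.465, -0.245, 0.028], [0.7, -0.042, 0.078]]
top tray 0.44 [162. 266.] 7607 [0.49  0.228 0.005] [[0.382, 0.138, -0.0], [0.598, 0.311, 0.047]]
top tray 0.41 [294. 250.] 527 [ 0.508 -0.063  0.052] [[0.474, -0.078, 0.009], [0.571, -0.042, 0.065]]
0.9 [[ 9.51784475e-01  3.06767518e-01  5.56567694e-05]
 [ 3.06767519e-01 -9.51784476e-01 -1.07451921e-05]
 [ 4.96769732e-05  2.73007961e-05 -9.99999998e-01]]
```

View pics/scene0.png

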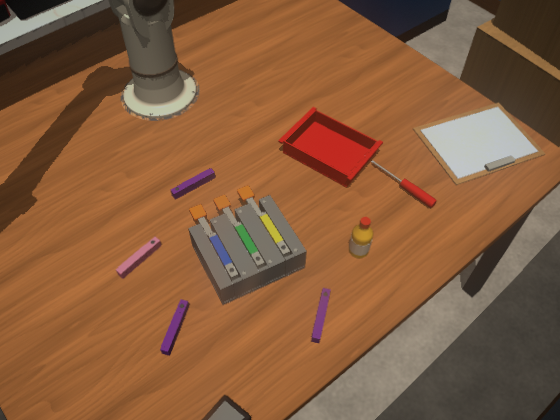

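View pics/top0.png

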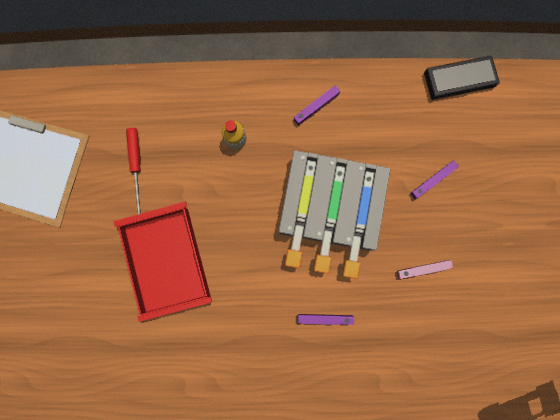

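```bash
cat > fit.py <<'E'
from h import *
for c in ['top','scene']:
    f=np.load(f'{c}.npz');im,X=f['im'],f['X']
    hsv=cv2.cvtColor(im,cv2.COLOR_RGB2HSV)
    def rect(name,mask):
        P=X[mask][:,:2]; r=cv2.minAreaRect((P*1000).astype(np.float32)); print(c,name,np.round(r[0],1),np.round(r[1],1),round(r[2],1),mask.sum(), 'z',round(np.nanmedian(X[mask][:,2]),4)); return P
    inb=lambda a,b,d,e:(X[...,0]>a)&(X[...,0]<b)&(X[...,1]>d)&(X[...,1]<e)
    z=X[...,2]
    rect('tray',cv2.morphologyEx((inb(.45,.75,-.29,.0)&(z>.068)&(z<.085)).astype(np.uint8),cv2.MORPH_OPEN,np.ones((3,3)))>0)
    rect('bin',inb(.33,.65,.1,.35)&(z>.038)&(z<.055)&(hsv[...,1]>120))
    H=hsv[...,0];S=hsv[...,1]
    for n,(a,b,lo) in dict(blue=(105,125,.06),green=(45,80,.06),yellow=(24,34,.06)).items():
        rect(n,inb(.5,.75,-.29,0)&(H>=a)&(H<=b)&(S>110)&(z>lo))
    o=(inb(.4,.6,-.3,0)&(H>=8)&(H<=20)&(S>150)&(z>.045)&(z<.062)).astype(np.uint8)
    k,l,st,ce=cv2.connectedComponentsWithStats(o)
    for i in range(1,k):
        if st[i,4]>60: rect('pad',l==i)
im=np.load('top.npz')['im'];cv2.imwrite('pics/crop.png',cv2.resize(im[140:290,270:400],None,fx=4,fy=4,interpolation=cv2.INTER_CUBIC)[...,::-1])
E
python3 fit.py
```

```text
top tray [ 610.3 -144.4] [205.2 173.6] 78.1 7111 z 0.0739
top bin [489.8 223.9] [224.2 162.3] 14.2 1438 z 0.0443
top blue [ 596.8 -204.9] [21.  77.2] 78.1 356 z 0.0744
top green [ 609.5 -144.5] [18.6 77.5] 77.8 338 z 0.0746
top yellow [622.3 -83.9] [18.8 78.8] 78.1 338 z 0.0746
top pad [490.6 -56.7] [31.8 35. ] 78.5 251 z 0.054
top pad [ 478.1 -117.4] [32.1 35.5] 78.3 254 z 0.0541
top pad [ 465.  -176.2] [32.6 34.9] 78.1 259 z 0.0539
scene tray [ 612.5 -142.3] [207.4 181. ] 78.3 5808 z 0.0747
scene bin [490.9 225.6] [225.3 163. ] 14.2 1067 z 0.0456
scene blue [ 597.9 -202. ] [16.8 77.4] 77.9 141 z 0.0754
scene green [ 610.6 -142.2] [18.6 78.8] 78.6 246 z 0.0753
scene yellow [623.6 -80.2] [21.7 83. ] 78.3 267 z 0.0757
scene pad [492.8 -54.4] [32.2 38.8] 79.2 170 z 0.0545
scene pad [ 480.2 -115.7] [31.8 36.8] 79.1 173 z 0.0542
scene pad [ 467.1 -176.3] [31.6 38.9] 77.9 183 z 0.0547
```

View pics/crop.png

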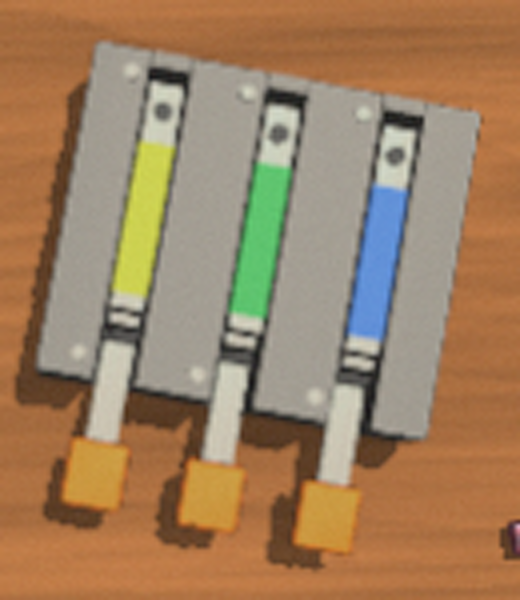

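The pick is the blue bar in the right (-y) pocket, lever2, at top (364,196). Things it could be taken for are the purple bars at top (325,319), (433,176) and (317,105), and the pink bar at (425,270). The crop confirms it: true blue, sitting in the tray, with its orange pad at top (352,269), about (0.466, -0.176).

>>> {"method": "play_rows", "body": {"plan": [{"dx": 0.6, "dy": 1, "dz": 0, "turn": -0.74, "grip": -1}, {"dx": 0.6, "dy": 1, "dz": 0, "turn": -0.74, "grip": -1}, {"dx": 0.6, "dy": 1, "dz": 0, "turn": -0.74, "grip": -1}, {"dx": 0.6, "dy": 1, "dz": 0, "turn": -0.74, "grip": -1}, {"dx": 0.6, "dy": 1, "dz": 0, "turn": -0.74, "grip": -1}, {"dx": 0.6, "dy": 1, "dz": 0, "turn": -0.74, "grip": -1}, {"dx": 0.6, "dy": 1, "dz": 0, "turn": -0.74, "grip": -1}, {"dx": 0.6, "dy": 1, "dz": 0, "turn": -0.74, "grip": -1}]}}

```text
clock: 1.9
position: [0.2959, -0.458, 0.2269]
orientation: [[0.979, -0.205, 0.0], [-0.205, -0.979, -0.0], [0.0, 0.0, -1.0]]
force: [-0.1, -0.2, -0.4]
gripper_width: 0.0167
grasp_force: 0.0
```

>>> {"method": "play_rows", "body": {"plan": [{"dx": 0.6, "dy": 1, "dz": 0, "turn": 0, "grip": -1}, {"dx": 0.6, "dy": 1, "dz": 0, "turn": 0, "grip": -1}, {"dx": 0.6, "dy": 1, "dz": 0, "turn": 0, "grip": -1}, {"dx": 0.6, "dy": 1, "dz": 0, "turn": 0, "grip": -1}, {"dx": 0.6, "dy": 1, "dz": 0, "turn": 0, "grip": -1}, {"dx": 0.6, "dy": 1, "dz": 0, "turn": 0, "grip": -1}, {"dx": 0.6, "dy": 1, "dz": 0, "turn": 0, "grip": -1}, {"dx": 0.6, "dy": 1, "dz": 0, "turn": 0, "grip": -1}]}}

```text
clock: 2.9
position: [0.3919, -0.298, 0.227]
orientation: [[0.979, -0.203, 0.0], [-0.203, -0.979, -0.0], [0.001, 0.0, -1.0]]
force: [-0.9, 0.1, -0.5]
gripper_width: 0.0004
grasp_force: 0.0
```

>>> {"method": "play_rows", "body": {"plan": [{"dx": 0.506, "dy": 0.87, "dz": -1, "grip": -1}, {"dx": 0.506, "dy": 0.87, "dz": -1, "grip": -1}, {"dx": 0.506, "dy": 0.87, "dz": -1, "grip": -1}, {"dx": 0.506, "dy": 0.87, "dz": -1, "grip": -1}, {"dx": 0.506, "dy": 0.87, "dz": -1, "grip": -1}, {"dx": 0.506, "dy": 0.87, "dz": -1, "grip": -1}, {"dx": 0.506, "dy": 0.87, "dz": -1, "grip": -1}, {"dx": 0, "dy": 0, "dz": 0, "grip": -1}]}}

```text
validation failed for argument at $.pl...
```

>>> {"method": "play_rows", "body": {"plan": [{"dz": -0.6}, {"dz": -0.6}, {"dz": -0.4}, {"dz": -0.2}, {"dz": -0.2}, {"dz": -0.2}]}}

```text
validation failed for argument at $.pl...
```

>>> {"method": "play_rows", "body": {"plan": [{"dx": 0.506, "dy": 0.87, "dz": -1, "turn": 0, "grip": -1}, {"dx": 0.506, "dy": 0.87, "dz": -1, "turn": 0, "grip": -1}, {"dx": 0.506, "dy": 0.87, "dz": -1, "turn": 0, "grip": -1}, {"dx": 0.506, "dy": 0.87, "dz": -1, "turn": 0, "grip": -1}, {"dx": 0.506, "dy": 0.87, "dz": -1, "turn": 0, "grip": -1}, {"dx": 0.506, "dy": 0.87, "dz": -1, "turn": 0, "grip": -1}, {"dx": 0.506, "dy": 0.87, "dz": -1, "turn": 0, "grip": -1}, {"dx": 0, "dy": 0, "dz": 0, "turn": 0, "grip": -1}]}}

```text
clock: 3.9
position: [0.462, -0.1749, 0.0858]
orientation: [[0.98, -0.2, -0.002], [-0.2, -0.98, 0.002], [-0.002, -0.001, -1.0]]
force: [-0.8, -0.4, 0.0]
gripper_width: 0.0004
grasp_force: 0.0
```

Positioned over the pad; pressing down in steps with an eye on the force.

>>> {"method": "play_rows", "body": {"plan": [{"dx": 0, "dy": 0, "dz": -0.7, "turn": 0, "grip": -1}, {"dx": 0, "dy": 0, "dz": -0.7, "turn": 0, "grip": -1}, {"dx": 0, "dy": 0, "dz": -0.3, "turn": 0, "grip": -1}, {"dx": 0, "dy": 0, "dz": -0.3, "turn": 0, "grip": -1}, {"dx": 0, "dy": 0, "dz": -0.3, "turn": 0, "grip": -1}]}}

```text
clock: 4.53
position: [0.4614, -0.1778, 0.0407]
orientation: [[0.979, -0.205, -0.001], [-0.205, -0.979, -0.001], [-0.001, 0.001, -1.0]]
force: [-2.7, 0.2, 3.8]
gripper_width: 0.0003
grasp_force: 2.6
```

>>> {"method": "play_rows", "body": {"plan": [{"dx": 0, "dy": 0, "dz": -0.25, "turn": 0, "grip": -1}, {"dx": 0, "dy": 0, "dz": 0, "turn": 0, "grip": -1}]}}

```text
clock: 4.78
position: [0.462, -0.177, 0.0353]
orientation: [[0.979, -0.204, -0.0], [-0.204, -0.979, 0.0], [-0.0, -0.0, -1.0]]
force: [0.2, -0.1, 0.1]
gripper_width: 0.0004
grasp_force: 0.0
```

```bash
cat > look.py <<'E'
import sys
from h import *
O=np.array([.5391,-.1918]);a=np.deg2rad(-11.8);u=np.array([np.cos(a),np.sin(a)]);v=np.array([-np.sin(a),np.cos(a)])
for c in ['scene','top']:
    im,d=get_image(c);X=cloud(c,d);cv2.imwrite(f'pics/{c}{sys.argv[1]}.png',im[...,::-1])
    q=X[...,:2]-O;tx=q@u;ty=q@v;z=X[...,2]
    m=(z>.085)&(z<.17)&(tx>30)*0|((z>.085)&(z<.17)&(tx>.03)&(tx<.16)&(abs(ty)<.02))
    if m.sum()>20:
        k=np.polyfit(tx[m],z[m],1);print(c,m.sum(),'slope',np.arctan(k[0]),'z at .07',np.polyval(k,.07),'tx',np.percentile(tx[m],[2,98]),'ty med',np.median(ty[m]),np.percentile(ty[m],[5,95]),'zmax',z[m].max())
E
python3 look.py 1
```

```text
Traceback (most recent call last):
  File "look.py", line 9, in <module>
    k=np.polyfit(tx[m],z[m],1);print(c,m.sum(),'slope',np.arctan(k[0]),'z at .07',np.polyval(k,.07),'tx',np.percentile(tx[m],[2,98]),'ty med',np.median(ty[m]),np.percentile(ty[m],[5,95]),'zmax',z[m].max())
TypeError: expected 1D vector for x
```

View pics/scene1.png

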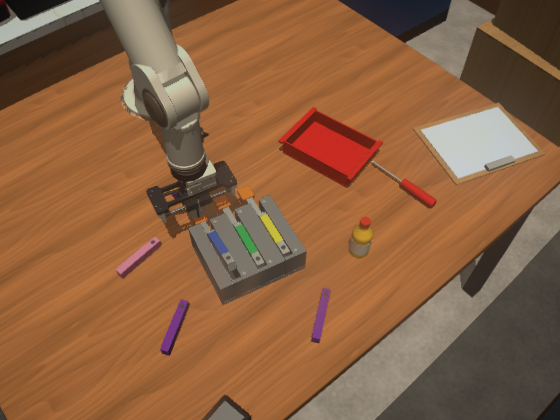

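The blue bar's far end, near (232,268), is tipped up. I'll measure the slope.

```bash
sed -i 's/^    m=.*/    m=(z>.085)\&(z<.17)\&(tx>.045)\&(tx<.16)\&(abs(ty)<.02)/' look.py; python3 look.py 2
```

```text
scene 323 slope 0.13794947187310078 z at .07 0.09619282073979314 tx [0.04792313 0.1257014 ] ty med -2.9628495667384946e-05 [-0.0077376   0.00945653] zmax 0.1134173592876292
top 373 slope 0.22669705466744194 z at .07 0.0959732937227046 tx [0.04666948 0.11890009] ty med 0.0007419768113801689 [-0.00839416  0.00895695] zmax 0.11364386576688928
```

The lever angle is only about 0.31, so it is not home. I'll press a little further.

>>> {"method": "play_rows", "body": {"plan": [{"dx": 0, "dy": 0, "dz": -0.15, "turn": 0, "grip": -1}, {"dx": 0, "dy": 0, "dz": 0, "turn": 0, "grip": -1}]}}

```text
clock: 5.18
position: [0.4621, -0.1767, 0.0325]
orientation: [[0.979, -0.203, -0.0], [-0.203, -0.979, 0.0], [-0.0, -0.0, -1.0]]
force: [0.2, -0.9, -0.2]
gripper_width: 0.0002
grasp_force: 0.0
```

```bash
python3 look.py 3|grep -o zmax.*
```

```text
zmax 0.13017899240471412
zmax 0.1296002503764014
```

Snapped home: the far top edge is at 0.129 m, which matches 0.45 rad. Next I lift clear, open, and move over the tipped bar.

>>> {"method": "play_rows", "body": {"plan": [{"dx": 0, "dy": 0, "dz": 0.5, "turn": 0, "grip": -1}, {"dx": 0, "dy": 0, "dz": 1, "turn": 0, "grip": -1}, {"dx": 0, "dy": 0, "dz": 1, "turn": 0, "grip": -1}, {"dx": 0, "dy": 0, "dz": 1, "turn": 0, "grip": 0}, {"dx": 0, "dy": 0, "dz": 1, "turn": 0, "grip": 0}, {"dx": 0, "dy": 0, "dz": 1, "turn": 0, "grip": 0}, {"dx": 0, "dy": 0, "dz": 1, "turn": 0, "grip": 0}]}}

```text
clock: 6.15
position: [0.4623, -0.1768, 0.1641]
orientation: [[0.979, -0.203, 0.001], [-0.203, -0.979, -0.0], [0.001, 0.0, -1.0]]
force: [-0.2, -1.1, 0.3]
gripper_width: 0.0359
grasp_force: 0.0
```

>>> {"method": "play_rows", "body": {"plan": [{"dx": 0.99, "dy": -0.2, "dz": 0, "turn": 0, "grip": 0}, {"dx": 0.99, "dy": -0.2, "dz": 0, "turn": 0, "grip": 0}, {"dx": 0.99, "dy": -0.2, "dz": 0, "turn": 0, "grip": 0}, {"dx": 0.99, "dy": -0.2, "dz": 0, "turn": 0, "grip": 0}, {"dx": 0.99, "dy": -0.2, "dz": 0, "turn": 0, "grip": 0}, {"dx": 0.99, "dy": -0.2, "dz": 0, "turn": 0, "grip": 0}, {"dx": 0.99, "dy": -0.2, "dz": 0, "turn": 0, "grip": 0}, {"dx": 0, "dy": 0, "dz": 0, "turn": 0, "grip": 0}]}}

```text
clock: 7.15
position: [0.602, -0.2047, 0.1633]
orientation: [[0.979, -0.203, 0.001], [-0.203, -0.979, 0.0], [0.001, -0.001, -1.0]]
force: [-0.9, -0.2, 0.0]
gripper_width: 0.0462
grasp_force: 0.0
```

```bash
python3 look.py 4; python3 -c "
from plant import *;s=state();print(s['position'],s['gripper_width'],s['clock'])"
```

```text
scene 295 slope 0.23345269423293719 z at .07 0.108940813656694 tx [0.04786541 0.11573025] ty med -0.0005160560068969637 [-0.00788282  0.00918345] zmax 0.1295156589486342
[ 0.60031342 -0.20453774  0.16286738] 0.04583322386519439 7.25
```

View pics/scene4.png

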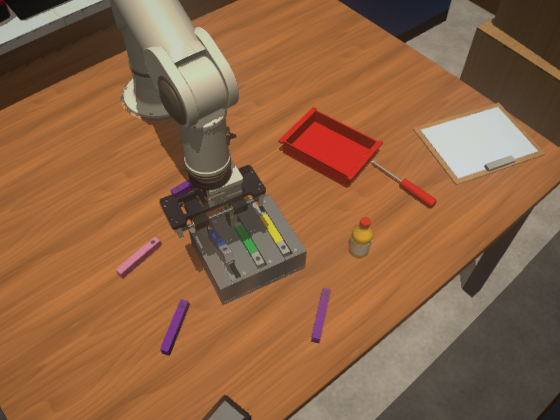

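The bar is still tipped and the gripper sits above it. I'll descend to 84 mm and close.

>>> {"method": "play_rows", "body": {"plan": [{"dx": 0, "dy": 0, "dz": -0.9, "turn": 0, "grip": 0}, {"dx": 0, "dy": 0, "dz": -0.9, "turn": 0, "grip": 0}, {"dx": 0, "dy": 0, "dz": -0.9, "turn": 0, "grip": 0}, {"dx": 0, "dy": 0, "dz": -0.7, "turn": 0, "grip": 0}, {"dx": 0, "dy": 0, "dz": -0.4, "turn": 0, "grip": 0}, {"dx": 0, "dy": 0, "dz": -0.15, "turn": 0, "grip": 0}, {"dx": 0, "dy": 0, "dz": 0, "turn": 0, "grip": 0}]}}

```text
clock: 8.12
position: [0.6012, -0.2048, 0.0839]
orientation: [[0.979, -0.203, 0.0], [-0.203, -0.979, -0.0], [0.0, -0.0, -1.0]]
force: [-1.8, 0.6, 0.5]
gripper_width: 0.046
grasp_force: 0.0
```

>>> {"method": "play_rows", "body": {"plan": [{"dx": 0, "dy": 0, "dz": 0, "turn": 0, "grip": -0.4}, {"dx": 0, "dy": 0, "dz": 0, "turn": 0, "grip": -0.55}, {"dx": 0, "dy": 0, "dz": 0, "turn": 0, "grip": -1}, {"dx": 0, "dy": 0, "dz": 0, "turn": 0, "grip": -1}, {"dx": 0, "dy": 0, "dz": 0, "turn": 0, "grip": -1}], "grip_force": 30}}

```text
clock: 8.75
position: [0.6011, -0.2048, 0.084]
orientation: [[0.979, -0.203, 0.0], [-0.203, -0.979, -0.0], [0.0, 0.0, -1.0]]
force: [-0.4, 0.1, 1.5]
gripper_width: 0.018
grasp_force: 30.0
```

Gripped at 18 mm, which is the bar width. Lifting slowly.

>>> {"method": "play_rows", "body": {"plan": [{"dx": 0, "dy": 0, "dz": 0.3, "turn": 0, "grip": -1}, {"dx": 0, "dy": 0, "dz": 0.5, "turn": 0, "grip": -1}, {"dx": 0, "dy": 0, "dz": 0.7, "turn": 0, "grip": -1}, {"dx": 0, "dy": 0, "dz": 0.9, "turn": 0, "grip": -1}, {"dx": 0, "dy": 0, "dz": 0.9, "turn": 0, "grip": -1}, {"dx": 0, "dy": 0, "dz": 0.9, "turn": 0, "grip": -1}, {"dx": 0, "dy": 0, "dz": 0.9, "turn": 0, "grip": -1}, {"dx": 0, "dy": 0, "dz": 0, "turn": 0, "grip": -1}]}}

```text
clock: 9.75
position: [0.6022, -0.2052, 0.188]
orientation: [[0.979, -0.203, 0.004], [-0.203, -0.979, -0.001], [0.004, 0.001, -1.0]]
force: [-0.1, -0.1, -3.4]
gripper_width: 0.018
grasp_force: 30.0
```

```bash
python3 - <<'E'
from h import *
im,d=get_image('scene');cv2.imwrite('pics/lift.png',cv2.resize(im[140:320,130:330],None,fx=3,fy=3)[...,::-1])
E
```

```text
(no output)
```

View pics/lift.png

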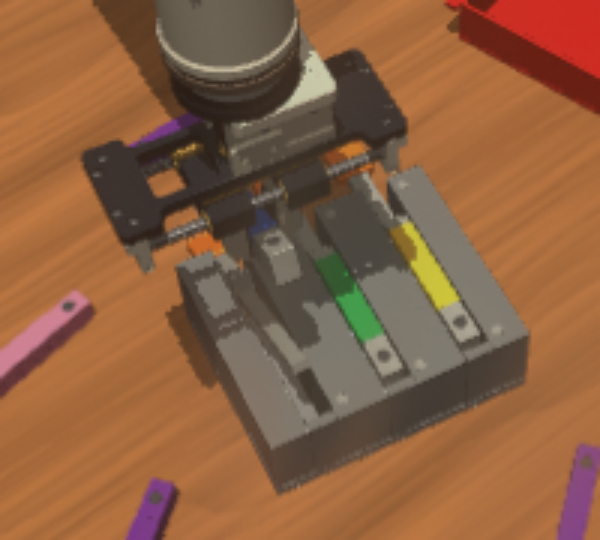

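The bar is in hand with its band up, and the other two dies are still down. Moving to the bin.

>>> {"method": "play_rows", "body": {"plan": [{"dx": -0.2, "dy": 0.5, "dz": 0, "turn": 0.5, "grip": -1}, {"dx": -0.27, "dy": 1, "dz": 0, "turn": 0.65, "grip": -1}, {"dx": -0.27, "dy": 1, "dz": 0, "turn": 0.65, "grip": -1}, {"dx": -0.27, "dy": 1, "dz": 0, "turn": 0.65, "grip": -1}, {"dx": -0.27, "dy": 1, "dz": 0, "turn": 0.65, "grip": -1}, {"dx": -0.27, "dy": 1, "dz": 0, "turn": 0.65, "grip": -1}, {"dx": -0.27, "dy": 1, "dz": 0, "turn": 0.65, "grip": -1}, {"dx": -0.27, "dy": 1, "dz": 0, "turn": 0.65, "grip": -1}]}}

```text
clock: 10.8
position: [0.5587, -0.0535, 0.1858]
orientation: [[0.971, 0.237, 0.0], [0.237, -0.971, -0.0], [0.0, 0.0, -1.0]]
force: [0.0, -0.3, -2.9]
gripper_width: 0.018
grasp_force: 30.0
```

>>> {"method": "play_rows", "body": {"plan": [{"dx": -0.27, "dy": 1, "dz": 0, "turn": 0.1, "grip": -1}, {"dx": -0.27, "dy": 1, "dz": 0, "turn": 0, "grip": -1}, {"dx": -0.27, "dy": 1, "dz": 0, "turn": 0, "grip": -1}, {"dx": -0.27, "dy": 1, "dz": 0, "turn": 0, "grip": -1}, {"dx": -0.27, "dy": 1, "dz": 0, "turn": 0, "grip": -1}, {"dx": -0.27, "dy": 1, "dz": 0, "turn": 0, "grip": -1}, {"dx": -0.27, "dy": 1, "dz": 0, "turn": 0, "grip": -1}, {"dx": -0.27, "dy": 1, "dz": 0, "turn": 0, "grip": -1}]}}

```text
clock: 11.8
position: [0.5154, 0.1065, 0.1858]
orientation: [[0.97, 0.242, 0.0], [0.242, -0.97, -0.0], [0.0, 0.0, -1.0]]
force: [-0.1, 0.1, -2.9]
gripper_width: 0.0178
grasp_force: 30.0
```

>>> {"method": "play_rows", "body": {"plan": [{"dx": -0.27, "dy": 1, "dz": 0, "turn": 0, "grip": -1}, {"dx": -0.27, "dy": 1, "dz": 0, "turn": 0, "grip": -1}, {"dx": -0.27, "dy": 1, "dz": 0, "turn": 0, "grip": -1}, {"dx": -0.27, "dy": 1, "dz": 0, "turn": 0, "grip": -1}, {"dx": -0.27, "dy": 1, "dz": 0, "turn": 0, "grip": -1}, {"dx": -0.1, "dy": 0.6, "dz": 0, "turn": 0, "grip": -1}, {"dx": 0, "dy": 0.3, "dz": 0, "turn": 0, "grip": -1}, {"dx": 0, "dy": 0, "dz": 0, "turn": 0, "grip": -1}]}}

```text
clock: 12.8
position: [0.487, 0.2232, 0.1857]
orientation: [[0.97, 0.242, 0.0], [0.242, -0.97, -0.0], [0.0, 0.0, -1.0]]
force: [0.7, -0.5, -3.0]
gripper_width: 0.0179
grasp_force: 30.0
```

```bash
cat > inhand.py <<'E'
from h import *
s=state();T=np.array(s['position']);R=np.array(s['orientation']);print(np.round(T,4),s['clock'])
f=np.load('top.npz');X=f['X'];m=(X[...,0]>.35)&(X[...,0]<.63)&(X[...,1]>.1)&(X[...,1]<.35)
hs=cv2.cvtColor(f['im'],cv2.COLOR_RGB2HSV);fl=m&(X[...,2]<.009)&(hs[...,1]>150)&((hs[...,0]<5)|(hs[...,0]>174))
print('floor',cv2.minAreaRect((X[fl][:,:2]*1000).astype(np.float32)))
a=np.deg2rad(14.2);u=np.array([np.cos(a),np.sin(a)]);v=np.array([-u[1],u[0]])
for c in ['scene','top']:
    im,d=get_image(c);X=cloud(c,d);h=cv2.cvtColor(im,cv2.COLOR_RGB2HSV)
    cv2.imwrite(f'pics/h_{c}.png',im[...,::-1])
    q=X[...,:2]-T[:2];tx=q@u;ty=q@v;z=X[...,2]-T[2]
    b=(h[...,0]>100)&(h[...,0]<126)&(h[...,1]>90)&(abs(tx)<.09)&(abs(ty)<.03)
    far=(tx>.03)&(tx<.1)&(abs(ty)<.012)&(z>-.05)&(z<.06)&(X[...,2]>.02)
    for n,k in (('blue',b),('far',far)):
        if k.sum()>5: print(c,n,k.sum(),'tx,z',np.round(np.percentile(tx[k],[2,50,98]),3),np.round(np.percentile(z[k],[2,50,98]),3),'slope',np.round(np.polyfit(tx[k],z[k],1),3))
E
python3 inhand.py
```

```text
[0.487  0.2232 0.1857] 12.8
floor ((489.1520690917969, 233.7550048828125), (231.15907287597656, 170.77017211914062), 13.882593154907227)
scene far 118 tx,z [0.031 0.042 0.051] [0.019 0.035 0.046] slope [-0.206  0.043]
top blue 139 tx,z [-0.059 -0.048 -0.038] [-0.006  0.002  0.087] slope [1.296 0.067]
top far 71 tx,z [0.035 0.044 0.051] [0.023 0.038 0.046] slope [-1.35   0.096]
```

The bar is still at about 0.45 rad in the hand. I'll lower until its near end is just above the bin floor.

>>> {"method": "play_rows", "body": {"plan": [{"dx": 0, "dy": 0, "dz": -0.6, "turn": 0, "grip": -1}, {"dx": 0, "dy": 0, "dz": -1, "turn": 0, "grip": -1}, {"dx": 0, "dy": 0, "dz": -1, "turn": 0, "grip": -1}, {"dx": 0, "dy": 0, "dz": -1, "turn": 0, "grip": -1}, {"dx": 0, "dy": 0, "dz": -1, "turn": 0, "grip": -1}, {"dx": 0, "dy": 0, "dz": -1, "turn": 0, "grip": -1}, {"dx": 0, "dy": 0, "dz": -1, "turn": 0, "grip": -1}, {"dx": 0, "dy": 0, "dz": -0.4, "turn": 0, "grip": -1}]}}

```text
clock: 13.9
position: [0.486, 0.2228, 0.044]
orientation: [[0.97, 0.242, -0.002], [0.242, -0.97, -0.001], [-0.002, 0.0, -1.0]]
force: [0.2, 0.1, -2.5]
gripper_width: 0.0176
grasp_force: 30.0
```

>>> {"method": "play_rows", "body": {"plan": [{"dx": 0, "dy": 0, "dz": -0.2, "turn": 0, "grip": -1}, {"dx": 0, "dy": 0, "dz": -0.1, "turn": 0, "grip": -1}, {"dx": 0, "dy": 0, "dz": 0, "turn": 0, "grip": -1}]}}

```text
clock: 14.28
position: [0.4873, 0.2233, 0.0402]
orientation: [[0.97, 0.242, 0.001], [0.242, -0.97, 0.0], [0.001, -0.0, -1.0]]
force: [-0.3, -0.4, -2.3]
gripper_width: 0.0178
grasp_force: 30.0
```

>>> {"method": "play_rows", "body": {"plan": [{"dx": 0, "dy": 0, "dz": -0.15, "turn": 0, "grip": -1}, {"dx": 0, "dy": 0, "dz": -0.15, "turn": 0, "grip": -1}, {"dx": 0, "dy": 0, "dz": -0.1, "turn": 0, "grip": -1}, {"dx": 0, "dy": 0, "dz": 0, "turn": 0, "grip": -1}]}}

```text
clock: 14.78
position: [0.4876, 0.2234, 0.0322]
orientation: [[0.97, 0.242, 0.001], [0.242, -0.97, 0.0], [0.001, -0.0, -1.0]]
force: [0.9, -0.4, 2.5]
gripper_width: 0.0178
grasp_force: 30.0
```

Contact at the near end. I'll ease the grip and lower along the arc so the bar pivots flat.

>>> {"method": "play_rows", "body": {"plan": [{"dx": 0, "dy": 0, "dz": 0, "turn": 0, "grip": -1}, {"dx": 0.07, "dy": 0.02, "dz": -0.1, "turn": 0, "grip": -1}, {"dx": 0.07, "dy": 0.02, "dz": -0.1, "turn": 0, "grip": -1}, {"dx": 0.07, "dy": 0.02, "dz": -0.1, "turn": 0, "grip": -1}, {"dx": 0.07, "dy": 0.02, "dz": -0.1, "turn": 0, "grip": -1}], "grip_force": 12}}

```text
clock: 15.4
position: [0.4922, 0.2247, 0.0234]
orientation: [[0.97, 0.242, -0.001], [0.242, -0.97, -0.0], [-0.001, 0.0, -1.0]]
force: [1.5, 0.2, -0.2]
gripper_width: 0.0181
grasp_force: 12.0
```

```bash
python3 inhand.py | grep -v floor
```

```text
[0.4922 0.2247 0.0234] 15.4
scene far 121 tx,z [0.031 0.046 0.098] [0.013 0.029 0.04 ] slope [-0.096  0.033]
top blue 94 tx,z [-0.061 -0.047 -0.036] [-0.002  0.01   0.016] slope [0.449 0.031]
top far 98 tx,z [0.039 0.052 0.099] [0.001 0.023 0.039] slope [-0.278  0.044]
```

>>> {"method": "play_rows", "body": {"plan": [{"dx": 0.055, "dy": 0.015, "dz": -0.11, "turn": 0, "grip": -1}, {"dx": 0.055, "dy": 0.015, "dz": -0.11, "turn": 0, "grip": -1}, {"dx": 0.055, "dy": 0.015, "dz": -0.11, "turn": 0, "grip": -1}, {"dx": 0.055, "dy": 0.015, "dz": -0.11, "turn": 0, "grip": -1}, {"dx": 0, "dy": 0, "dz": 0, "turn": 0, "grip": -1}]}}

```text
clock: 16.12
position: [0.4966, 0.2259, 0.0145]
orientation: [[0.97, 0.242, -0.001], [0.242, -0.97, -0.0], [-0.001, 0.0, -1.0]]
force: [0.4, -0.5, -2.5]
gripper_width: 0.0182
grasp_force: 12.0
```

>>> {"method": "play_rows", "body": {"plan": [{"dx": 0.04, "dy": 0.01, "dz": -0.1, "turn": 0, "grip": -1}, {"dx": 0.04, "dy": 0.01, "dz": -0.1, "turn": 0, "grip": -1}, {"dx": 0.04, "dy": 0.01, "dz": -0.07, "turn": 0, "grip": -1}, {"dx": 0, "dy": 0, "dz": 0, "turn": 0, "grip": -1}]}}

```text
clock: 16.62
position: [0.4993, 0.2266, 0.0094]
orientation: [[0.97, 0.242, 0.0], [0.242, -0.97, 0.0], [0.0, -0.0, -1.0]]
force: [0.5, -0.3, -2.6]
gripper_width: 0.0178
grasp_force: 12.0
```

```bash
python3 inhand.py | grep -v floor
```

```text
[0.4993 0.2266 0.0094] 16.625
scene blue 7 tx,z [0.01  0.013 0.016] [0.023 0.027 0.029] slope [-0.179  0.029]
scene far 121 tx,z [0.031 0.049 0.099] [0.012 0.027 0.039] slope [0.25  0.013]
top blue 66 tx,z [-0.061 -0.045 -0.033] [0.008 0.02  0.084] slope [0.531 0.046]
top far 130 tx,z [0.041 0.088 0.099] [0.012 0.032 0.039] slope [0.186 0.015]
```

```bash
python3 - <<'E'
import cv2,numpy as np
a=cv2.imread('pics/h_top.png')[190:340,90:240];b=cv2.imread('pics/h_scene.png')[70:220,250:400]
cv2.imwrite('pics/ab.png',cv2.resize(np.hstack([a,b]),None,fx=2.6,fy=2.6,interpolation=cv2.INTER_CUBIC))
E
sed -i 's/tx<.1)/tx<.075)/' inhand.py; python3 inhand.py | grep far
```

```text
scene far 93 tx,z [0.03  0.044 0.054] [0.011 0.024 0.03 ] slope [-0.135  0.028]
top far 39 tx,z [0.039 0.045 0.05 ] [0.014 0.025 0.03 ] slope [-0.034  0.026]
```

View pics/ab.png

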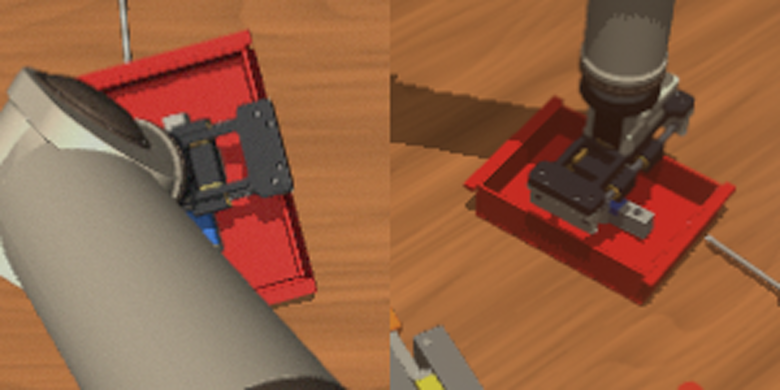

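>>> {"method": "play_rows", "body": {"plan": [{"dx": 0.03, "dy": 0.01, "dz": -0.1, "turn": 0, "grip": -1}, {"dx": 0, "dy": 0, "dz": 0, "turn": 0, "grip": -1}]}}

```text
clock: 17.08
position: [0.5, 0.2268, 0.0075]
orientation: [[0.97, 0.242, 0.0], [0.242, -0.97, 0.0], [0.0, 0.0, -1.0]]
force: [0.1, 0.1, -1.2]
gripper_width: 0.0178
grasp_force: 12.0
```

```bash
cat >> inhand.py <<'E'
    for n,k in (('FAR',(tx>.028)&(tx<.075)&(abs(ty)<.012)),('NEAR',(tx<-.03)&(tx>-.085)&(abs(ty)<.012))):
        k=k&(X[...,2]<.06)&(X[...,2]>.012)
        if k.sum()>8:
            o=np.argsort(tx[k]);print(c,n,[(round(x,3),round(w,4)) for x,w in zip(tx[k][o][::max(1,k.sum()//14)],X[...,2][k][o][::max(1,k.sum()//14)])])
E
python3 inhand.py | grep -v floor
```

```text
[0.5    0.2268 0.0075] 17.075
scene blue 10 tx,z [0.01  0.012 0.016] [0.022 0.025 0.029] slope [-0.372  0.03 ]
scene far 76 tx,z [0.031 0.042 0.053] [0.013 0.024 0.029] slope [-0.03   0.024]
scene FAR [(np.float64(0.028), np.float64(0.0323)), (np.float64(0.029), np.float64(0.0133)), (np.float64(0.031), np.float64(0.029)), (np.float64(0.034), np.float64(0.0237)), (np.float64(0.036), np.float64(0.0325)), (np.float64(0.038), np.float64(0.0326)), (np.float64(0.04), np.float64(0.0332)), (np.float64(0.042), np.float64(0.0272)), (np.float64(0.044), np.float64(0.0286)), (np.float64(0.046), np.float64(0.0317)), (np.float64(0.047), np.float64(0.0207)), (np.float64(0.049), np.float64(0.0216)), (np.float64(0.051), np.float64(0.0194)), (np.float64(0.051), np.float64(0.0265)), (np.float64(0.053), np.float64(0.0248)), (np.float64(0.053), np.float64(0.016))]
top blue 59 tx,z [-0.059 -0.044 -0.032] [0.01  0.021 0.026] slope [0.289 0.034]
top far 39 tx,z [0.039 0.046 0.05 ] [0.014 0.024 0.027] slope [-0.114  0.028]
top FAR [(np.float64(0.039), np.float64(0.0296)), (np.float64(0.041), np.float64(0.0324
[... 716 characters left out ...]
, np.float64(0.0129)), (np.float64(0.05), np.float64(0.0314))]
top NEAR [(np.float64(-0.068), np.float64(0.014)), (np.float64(-0.062), np.float64(0.0277)), (np.float64(-0.059), np.float64(0.0328)), (np.float64(-0.056), np.float64(0.0215)), (np.float64(-0.053), np.float64(0.0243)), (np.float64(-0.051), np.float64(0.0193)), (np.float64(-0.049), np.float64(0.0258)), (np.float64(-0.047), np.float64(0.0323)), (np.float64(-0.045), np.float64(0.0265)), (np.float64(-0.043), np.float64(0.0153)), (np.float64(-0.042), np.float64(0.0308)), (np.float64(-0.04), np.float64(0.0303)), (np.float64(-0.038), np.float64(0.0175)), (np.float64(-0.037), np.float64(0.0295)), (np.float64(-0.032), np.float64(0.0251))]
```

>>> {"method": "play_rows", "body": {"plan": [{"dx": 0.02, "dy": 0, "dz": -0.05, "turn": 0, "grip": -1}, {"dx": 0, "dy": 0, "dz": -0.05, "turn": 0, "grip": -1}, {"dx": 0, "dy": 0, "dz": 0, "turn": 0, "grip": -1}, {"dx": 0, "dy": 0, "dz": 0, "turn": 0, "grip": -1}], "grip_force": 4}}

```text
clock: 17.68
position: [0.5004, 0.2268, 0.0055]
orientation: [[0.97, 0.242, 0.0], [0.242, -0.97, 0.0], [0.0, -0.0, -1.0]]
force: [-0.0, 0.9, -1.8]
gripper_width: 0.0179
grasp_force: 4.0
```

```bash
python3 inhand.py | grep -v floor | sed 's/np.float64//g'|grep -E 'FAR|\['|cut -c1-330
```

```text
[0.5004 0.2268 0.0055] 17.675
scene blue 12 tx,z [0.01  0.014 0.017] [0.02  0.025 0.028] slope [-0.226  0.028]
scene far 66 tx,z [0.03  0.042 0.053] [0.015 0.024 0.028] slope [-0.086  0.026]
scene FAR [((0.028), (0.0203)), ((0.03), (0.0244)), ((0.032), (0.0194)), ((0.034), (0.0343)), ((0.037), (0.0343)), ((0.038), (0.0289)), ((0.04), (0.033)), ((0.043), (0.0298)), ((0.045), (0.021)), ((0.046), (0.0283)), ((0.049), (0.0302)), ((0.05), (0.014)), ((0.052), (0.0132)), ((0.052), (0.0228))]
top blue 52 tx,z [-0.06  -0.046 -0.035] [0.008 0.022 0.026] slope [0.157 0.028]
top far 37 tx,z [0.04  0.046 0.051] [0.017 0.022 0.026] slope [-0.124  0.028]
top FAR [((0.039), (0.026)), ((0.041), (0.028)), ((0.042), (0.0296)), ((0.042), (0.0311)), ((0.043), (0.0281)), ((0.044), (0.0248)), ((0.044), (0.0292)), ((0.044), (0.0311)), ((0.045), (0.0266)), ((0.046), (0.0266)), ((0.046), (0.0285)), ((0.046), (0.0255)), ((0.047), (0.0277)), ((0.047), (0.0143)), ((0.047), (0.029)), ((0.048),
top NEAR [((-0.068), (0.0127)), ((-0.061), (0.0128)), ((-0.058), (0.0299)), ((-0.055), (0.0283)), ((-0.053), (0.028)), ((-0.051), (0.029)), ((-0.049), (0.0284)), ((-0.047), (0.0165)), ((-0.045), (0.0284)), ((-0.044), (0.0246)), ((-0.042), (0.0269)), ((-0.041), (0.0264)), ((-0.039), (0.0337)), ((-0.038), (0.0299)), ((-0.037), (0.
```

The bar is essentially flat, about 1 mm off at most. I'll release gradually and retreat.

>>> {"method": "play_rows", "body": {"plan": [{"dx": 0, "dy": 0, "dz": 0, "turn": 0, "grip": -0.55}, {"dx": 0, "dy": 0, "dz": 0, "turn": 0, "grip": -0.4}, {"dx": 0, "dy": 0, "dz": 0, "turn": 0, "grip": -0.2}, {"dx": 0, "dy": 0, "dz": 0, "turn": 0, "grip": -0.1}, {"dx": 0, "dy": 0, "dz": 0.3, "turn": 0, "grip": -0.1}, {"dx": 0, "dy": 0, "dz": 0.8, "turn": 0, "grip": -0.1}, {"dx": 0, "dy": 0, "dz": 1, "turn": 0, "grip": -0.1}, {"dx": 0, "dy": 0, "dz": 1, "turn": 0, "grip": -0.1}]}}

```text
clock: 18.77
position: [0.5007, 0.227, 0.0695]
orientation: [[0.97, 0.242, 0.001], [0.242, -0.97, 0.0], [0.001, -0.0, -1.0]]
force: [0.4, -0.2, 0.2]
gripper_width: 0.0413
grasp_force: 0.0
```

>>> {"method": "play_rows", "body": {"plan": [{"dx": 0, "dy": 0, "dz": 1, "turn": 0, "grip": -0.1}, {"dx": 0, "dy": 0, "dz": 1, "turn": 0, "grip": -0.1}, {"dx": 0, "dy": 0, "dz": 1, "turn": 0, "grip": -0.1}, {"dx": 0, "dy": -1, "dz": 1, "turn": 0, "grip": -0.1}, {"dx": 0, "dy": -1, "dz": 1, "turn": 0, "grip": -0.1}, {"dx": 0, "dy": -1, "dz": 0.5, "turn": 0, "grip": -0.1}, {"dx": 0, "dy": -1, "dz": 0, "turn": 0, "grip": -0.1}, {"dx": 0, "dy": -1, "dz": 0, "turn": 0, "grip": -0.1}]}}

```text
clock: 19.77
position: [0.5003, 0.1261, 0.1785]
orientation: [[0.97, 0.242, 0.001], [0.242, -0.97, -0.0], [0.001, 0.0, -1.0]]
force: [0.3, 1.1, 0.3]
gripper_width: 0.0408
grasp_force: 0.0
```

>>> {"method": "play_rows", "body": {"plan": [{"dx": 0, "dy": -1, "dz": 0, "turn": 0, "grip": -0.1}, {"dx": 0, "dy": -1, "dz": 0, "turn": 0, "grip": -0.1}, {"dx": 0, "dy": -1, "dz": 0, "turn": 0, "grip": -0.1}, {"dx": 0, "dy": -1, "dz": 0, "turn": 0, "grip": -0.1}, {"dx": 0, "dy": -1, "dz": 0, "turn": 0, "grip": -0.1}, {"dx": 0, "dy": 0, "dz": 0, "turn": 0, "grip": -0.1}]}}

```text
clock: 20.52
position: [0.5003, 0.0251, 0.1779]
orientation: [[0.971, 0.239, -0.0], [0.239, -0.971, -0.001], [-0.0, 0.001, -1.0]]
force: [-0.0, -0.4, 0.4]
gripper_width: 0.0416
grasp_force: 0.0
```

```bash
python3 - <<'E'
from h import *
for c in ['scene','top']:
    im,d=get_image(c);X=cloud(c,d);H=cv2.cvtColor(im,cv2.COLOR_RGB2HSV)
    cv2.imwrite(f'pics/fin_{c}.png',im[...,::-1])
    k=(H[...,0]>104)&(H[...,0]<126)&(H[...,1]>90)&(X[...,0]>.38)&(X[...,0]<.62)&(X[...,1]>.14)&(X[...,1]<.31)
    if k.sum()>9: print(c,k.sum(),np.round(np.nanmedian(X[k],0),4),np.round(np.nanpercentile(X[k][:,2],[10,90]),4))
E
```

```text
scene 155 [0.4807 0.2219 0.0304] [0.0274 0.0334]
top 323 [0.4804 0.2199 0.0279] [0.0238 0.0306]
```

View pics/fin_scene.png

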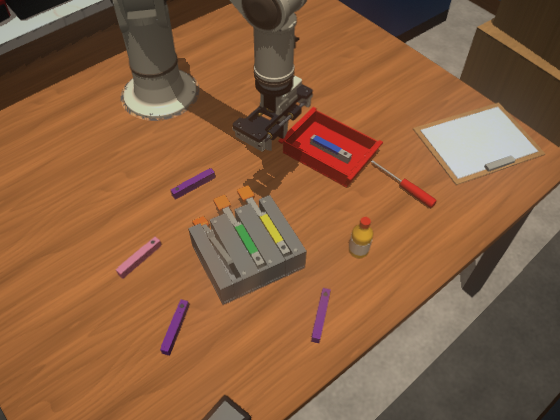

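The blue die lies flat in the bin at (330,148) with its band up (top at 28 mm). The green and yellow dies, the bottle and the screwdriver have not moved, and lever2 is home.

```bash
python3 -c "from plant import *;print(job_done())"
```

```text
the job is handed in; nothing more can be done
None
```

The job is handed in at about 20.6 s on the clock: the blue die's lever (lever2) is snapped home and the blue die lies flat in the red bin, band up, with the other dies, bottle and screwdriver left where they were.

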